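Clamp a bearing block in the ball-knob drilling fixture

TASK

Lay the bearing block flat and straight in the drilling fixture, between the sprung jaw pad and the end stop, and let go of it. Then turn the smooth ball knob clockwise until the pad holds the block snugly against the stop, with the pad's springs about half compressed (about 15 N, and never so hard that the springs bottom out), and take your hand off the knob so that the block stays clamped. Leave the other things on the bench where they are.

Things in the scene. Friction and masses are not known exactly. Their poses are not given: they have to be found in the camera images.
- block_center (a point): Centre, 22 mm above the underside, of the loose grey bearing block (0.35 kg): foot 32 mm (its x) by 70 mm (its y), 14 mm high, with a round dome of 20 mm radius at mid-length, 30 mm thick in x, top 44 mm above the underside; a dark bore runs through the dome along x. Grasp across the dome's flat faces (30 mm, along x) about 28 mm above the underside.
- block: The same bearing block; origin at the centre of its underside, z up, axes as above.
- fixture: Drilling fixture fixed to the bench. Dark steel bed 100 mm (its x) by 270 mm (its y), top 12 mm above the bench. From -y to +y: grey gear housing (top 40 mm) with the ball knob, steel jaw with sprung pad (tops under 40 mm), free bed, steel end stop (24 mm tall, face at y = 71 to 79 mm, bolted differently each time, not measured). Origin on the bench, z up.
- seat (a point): Point on the bed's top (fixture x 0, y 36 mm, 12 mm above the bench) where the block's underside centre belongs, its y axis along the fixture's y axis (either way round). Pad, block and stop have 8 to 16 mm of play in all along y; off-centre within it is no matter, as the pad then pushes the block to the stop (sliding takes 1 to 4 N).
- knob_center (a point): Rest centre of the ball knob, 82 mm above the bench: smooth slippery black ball, 48 mm diameter, on an upright 16 mm spindle sprung from below (dips up to 13 mm under 6 to 14 N). Grip it across its widest part, at this height, with about 70 N: squeezed higher it dips and slips out of the fingers, squeezed lightly it slips round. It stays as turned. This point does not move with it.
- spindle (a point): Foot of the knob's spindle, under the ball, 45 mm above the bench. Clockwise from above drives the jaw 12 mm per rad along fixture +y. From the start about 1.0 to 1.7 rad clamp it (perhaps two grasps); travel ends at 2.6 rad. Turning takes about 0.32 N m of drag plus 0.012 N m per newton of pad force; at rest the drag may act either way, so compare readings taken alike.
- pad: Aluminium jaw pad, 46 mm wide, 20 mm tall, 8 mm thick, on two springs (together 3.75 N per mm) ahead of the steel jaw. Origin at the middle of its clamping face, which looks along fixture +y. Unloaded the gap between pad and jaw is 8 mm; it is down to 4 mm at 15 N and closed (bottomed out) at 30 N.
- flange: Round grey flange bearing, a 64 mm disc 10 mm high with a 40 mm boss, 24 mm high; origin under its centre. Bystander, to be left alone.
- jar: Glass jar with steel cap, 70 mm across, 90 mm tall; origin under its centre. Bystander, to be left alone.
- can: Plain metal can, 70 mm across, 110 mm tall; origin under its centre. Bystander, to be left alone.
- screwdriver: Screwdriver lying along its x. Bystander, to be left alone.
- wrench: Steel wrench lying along its x. Bystander, to be left alone.
- collar: Steel ring 48 mm across, 16 mm high; origin under its centre. Bystander, to be left alone.
- offcut: Wood offcut 90 by 45 by 20 mm; origin under its centre. Bystander, to be left alone.
Not all that is in view belongs to the job. Leave any pink or red look-alike of the block alone.

How it is judged:
By the outcome, as a careful person would: the job done as asked, in the order asked, and still so for the second after the job is handed in, with the robot touching nothing.
It also fails if it takes over 72 s, if anything falls off the work surface, if the arm or the gripper's body presses on something with over 40 N, if the wrist force passes 120 N, or if a joint passes its speed limit or range.

ROBOT

A 7-joint arm with a two-finger parallel gripper is mounted at the origin on the work surface. World frame = base frame: x ahead of the robot, y to its left, z up, the work surface at z = 0. Lengths are in m, angles in rad, forces in N, time in s.
With the tool pointing down it reaches from about 0.425 to 0.95 m from the base axis. Payload 4.7 kg.
Tool frame: the origin (TCP) lies between the finger pads; the fingertips stand 25 mm ahead of it and the grasp point (between the pads) lies 6 mm ahead of it; x points along the fingers, z is the direction in which the jaws open and shut, and the axes are right-handed (so a half turn about x gives the same grasp; the last joint's range is limited). The gripper opens to 85 mm and grips with 20 to 120 N. Pads are 22 mm wide; open, the fingers measure 114 mm over their backs; the gripper's body (76 mm by 85 mm) begins 54 mm behind the grasp point. The pads swing forward as they close: fully open they stand 13 mm farther back than shut.
Start: joints at [-1.315, 0.469, -0.049, 1.532, 0.024, 1.141, -0.082], TCP at [0.19, 0.648, 0.256] pointing down, gripper open.
Joint ranges: [-2.59, 2.59], [-0.33, 1.99], [-1.39, 1.29], [0.1, 2.45], [-1.04, 4.18], [0.21, 1.99], [-2.66, 2.66]. Speed limits (rad/s): [2.57, 2.57, 3.14, 3.14, 3.14, 3.14, 3.14].

INTERFACE

Orientations are given as a 3x3 rotation matrix whose columns are the frame's x, y, z axes.
In Python, from rig import * gives the robot as it stands. Calls block until the motion is done:
- movep(position, orientation): joint-space move of the TCP to a pose.
- move_l(position, attitude=None, feed=0.15, until_force=None): straight line of the TCP; attitude=None keeps the orientation; feed is the mean speed in m/s. With until_force (N) it stops when the force on the tool has changed by that much, and returns True; else False.
- move_joints(angles): joint-space move.
- command_gripper(opening, newtons=None): finger opening in m; newtons is the grip in N (None keeps the last); returns when the fingers have stopped.
- sleep(seconds).
- inverse_kinematics(position, orientation): joint angles nearest the present ones, or None.
- sense(): the state.
- camera(name): name is "scene" or "top" or "wrist"; returns (picture, depth): 420x560x3 uint8, red, green, blue; 420x560 float32, m along the optical axis (not along the pixel's ray), 0 where there is no reading.
- camera_params(name): a dict with "K" (3x3 intrinsics, pixels), "position" and "rotation" of the camera in the world; the wrist camera has in their place "tool_from_camera" (4x4, takes a point from camera to tool coordinates, whose origin is the TCP and whose axes are the tool frame's). Camera axes: x right, y down, z forward; pixel columns grow to the right and rows downward; lengths in m; the calibration is good to about 2 mm. A picture is of the moment at which its call begins: read the wrist's pose just before it. camera_params takes no time and is no camera call.
A pose or a line that the arm cannot do raises Unreachable and nothing moves.
- finish_job(): hands the job in, once; it reports no verdict.
The state is a dict: "time_s": time; "joint_pos": joint angles; "qd": joint speeds; "joint_efforts": joint torques, N m; "position": TCP position; "tcp_rot": TCP orientation; "wrist_force": force on the tool from outside, world axes, zero at the start; "ft_torque": the same for the moment, N m; "finger_gap": finger opening in m.
Only numpy, scipy, OpenCV 4.12 (cv2) and the standard library are available. Lean on these libraries where they do the work, as an engineer would, in place of code of your own. Each camera call takes 0.05 s, during which the arm holds its last target.

## Working session

There is one attempt and no reset: what is moved stays moved. The work goes in short steps, each a Python script; the robot and the scene stay as the last script left them, time stands still between calls to the robot, and variables do not carry over. Pictures are saved under pics/ and viewed, and the job is handed in when it is done.

```bash
ls; mkdir -p pics
python3 - <<'E'
from rig import *
import cv2, numpy as np
for n in ["scene","top","wrist"]:
    s=sense(); p,d=camera(n); cv2.imwrite(f"pics/{n}0.png",p[:,:,::-1]); np.save(f"pics/{n}0.npy",d)
    c=camera_params(n); print(n,{k:np.round(v,4).tolist() for k,v in c.items()})
print(s["time_s"],s["position"],s["tcp_rot"],s["finger_gap"],s["wrist_force"])
E
```

```text
pics
scene {'K': [[428.7036, 0.0, 289.3881], [0.0, 428.7036, 214.2458], [0.0, 0.0, 1.0]], 'position': [1.0014, -0.5947, 0.6935], 'rotation': [[0.7892, 0.3876, -0.4764], [0.614, -0.5146, 0.5985], [-0.0131, -0.7648, -0.6441]]}
top {'K': [[491.3865, 0.0, 286.2436], [0.0, 491.3865, 205.8357], [0.0, 0.0, 1.0]], 'position': [0.4233, -0.0072, 1.3056], 'rotation': [[0.0158, -0.9948, 0.1008], [-0.9999, -0.0157, 0.0018], [-0.0002, -0.1008, -0.9949]]}
wrist {'K': [[306.7442, 0.0, 278.6923], [0.0, 306.7442, 211.9217], [0.0, 0.0, 1.0]], 'tool_from_camera': [[-0.0007, -0.2683, 0.9633, -0.1183], [0.0003, -0.9633, -0.2683, 0.0673], [1.0, 0.0001, 0.0007, 0.0002], [0.0, 0.0, 0.0, 1.0]]}
0.1 [0.18952103 0.6473442  0.2553585 ] [[-4.31195119e-04 -9.59722781e-01  2.80948391e-01]
 [-1.72660267e-03  2.80948713e-01  9.59721230e-01]
 [-9.99998416e-01 -7.12591305e-05 -1.77820362e-03]] 0.08546051693866116 [ 0.37364914  1.31865173 -0.43236605]
```

View pics/scene0.png

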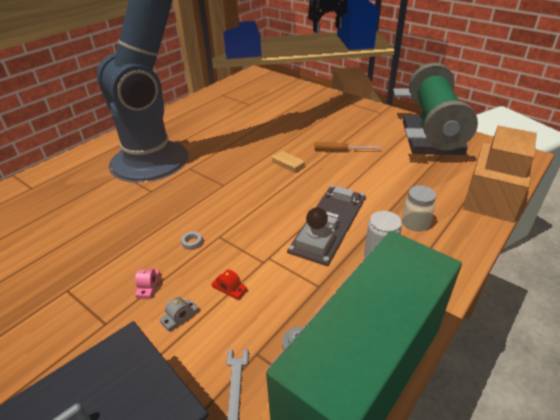

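View pics/top0.png

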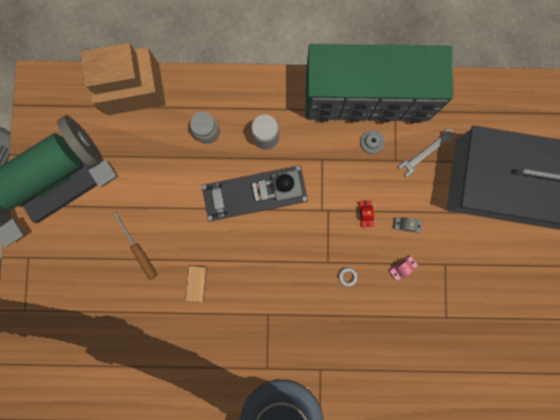

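View pics/wrist0.png

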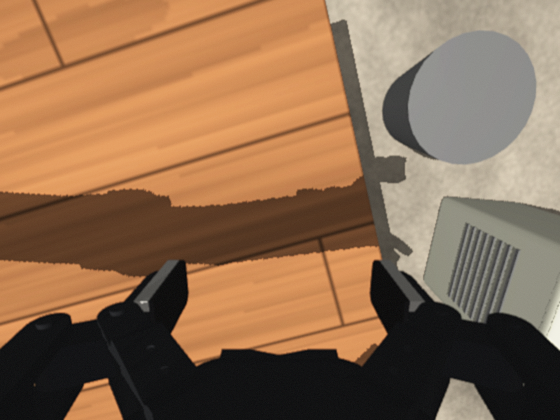

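The scene view shows the grey block at (178,312), the red one at (230,283) and the pink one at (148,283). In the top view the same three are at grey (408,224), red (367,213) and pink (404,268). Only the grey one fits the description. The fixture is at top (255,193), with the knob at (286,183) and the stop at (217,200). Next I'll check an enlarged crop and measure.

```bash
cat > h.py <<'E'
from rig import *
import cv2, numpy as np
def cam_pose(n,s=None):
    c=camera_params(n); K=np.array(c["K"])
    if n!="wrist": return K,np.array(c["rotation"]),np.array(c["position"])
    T=np.array(c["tool_from_camera"]); R=np.array(s["tcp_rot"]); p=np.array(s["position"])
    return K,R@T[:3,:3],R@T[:3,3]+p
def cloud(d,K,R,t):
    v,u=np.mgrid[:d.shape[0],:d.shape[1]]
    P=np.stack([(u-K[0,2])/K[0,0]*d,(v-K[1,2])/K[1,1]*d,d],-1)
    return P@R.T+t
def ray_z(uv,z,K,R,t):
    r=R@np.array([(uv[0]-K[0,2])/K[0,0],(uv[1]-K[1,2])/K[1,1],1.]); return t+r*(z-t[2])/r[2]
def down(phi):  # tool x down; tool z (jaw axis) along (cos,sin)
    z=np.array([np.cos(phi),np.sin(phi),0]); x=np.array([0,0,-1.]); return np.stack([x,np.cross(z,x),z],1)
E
python3 - <<'E'
from h import *
for n,boxes in [("top",dict(block=(390,210,430,240),fix=(195,160,315,225),knob=(273,170,299,197))),("scene",dict(block=(155,290,205,335),fix=(280,175,375,265)))]:
    d=np.load(f"pics/{n}0.npy"); im=cv2.imread(f"pics/{n}0.png")
    K,R,t=cam_pose(n); W=cloud(d,K,R,t)
    for k,(a,b,c,e) in boxes.items():
        Q=W[b:e,a:c]; m=(d[b:e,a:c]>0)&(Q[...,2]>.006); P=Q[m]
        print(n,k,m.sum(),P.mean(0).round(4),P.min(0).round(4),P.max(0).round(4))
        top=P[P[:,2]>P[:,2].max()-.006]; print("  top",top.mean(0).round(4),len(top))
        mm=m.astype(np.uint8); r=cv2.minAreaRect(P[:,:2].astype(np.float32)); print("  rect",r)
a=cv2.resize(cv2.imread("pics/top0.png")[130:290,190:440],None,fx=3,fy=3,interpolation=2);cv2.imwrite("pics/crop1.png",a)
a=cv2.resize(cv2.imread("pics/scene0.png")[170:340,130:380],None,fx=3,fy=3,interpolation=2);cv2.imwrite("pics/crop2.png",a)
E
```

```text
top block 354 [ 0.5102 -0.3232  0.0272] [ 0.4742 -0.3785  0.006 ] [ 0.546  -0.2852  0.0526]
  top [ 0.5108 -0.3231  0.049 ] 10
  rect ((0.5066213011741638, -0.330043226480484), (0.08882469683885574, 0.07257771492004395), 82.97599792480469)
top fix 3839 [0.587  0.0796 0.0246] [ 0.5043 -0.0759  0.006 ] [0.6788 0.2371 0.1112]
  top [ 0.6063 -0.      0.1074] 22
  rect ((0.5912662148475647, 0.08120812475681305), (0.1720687597990036, 0.3135584592819214), 0.9451255798339844)
top knob 701 [ 0.6082 -0.0021  0.0608] [ 0.5767 -0.0352  0.0062] [0.6517 0.032  0.1112]
  top [ 0.6063 -0.      0.1074] 22
  rect ((0.6141343712806702, -0.0020802728831768036), (0.0745077133178711, 0.06679512560367584), 1.1212811470031738)
scene block 739 [ 0.5143 -0.3315  0.0255] [ 0.4897 -0.3634  0.006 ] [ 0.5297 -0.2911  0.0505]
  top [ 0.512  -0.3279  0.0465] 20
  rect ((0.5097050070762634, -0.32751598954200745), (0.07023467123508453, 0.03526172414422035), 84.18460083007812)
scene fix 3631 [0.6201 0.0403 0.0395] [ 0.5115 -0.155   0.006 ] [0.8126 0.2229 0.1914]
  top [ 0.8011 -0.1364  0.1892] 124
  rect ((0.636417031288147, 0.014586865901947021), (0.1893467754125595, 0.44135579466819763), 24.61549186706543)
```

View pics/crop1.png

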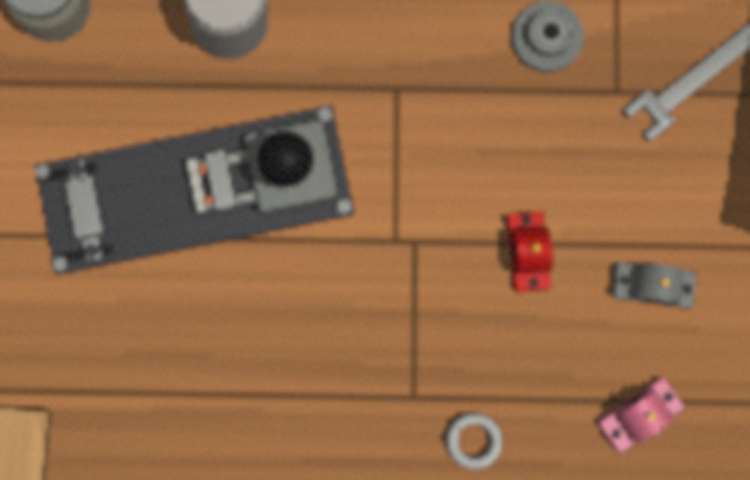

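View pics/crop2.png

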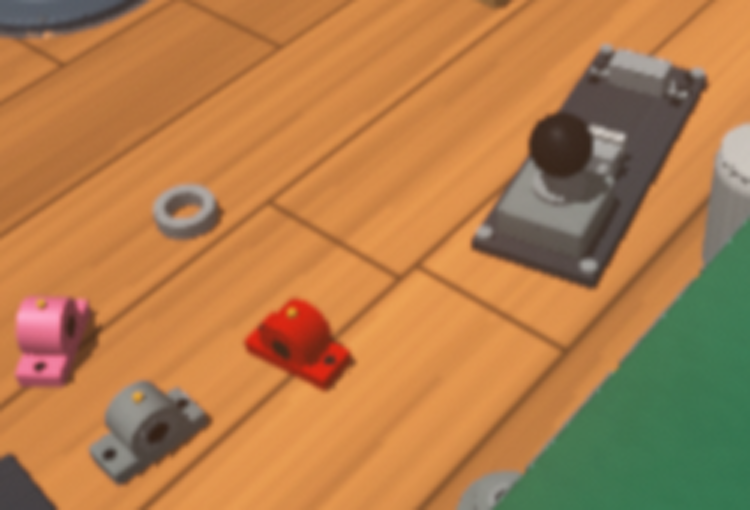

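Confirmed: the block is the grey one at crop1 (652,285), lying flat at about (0.511,-0.329) with its long axis near 80°. The red and pink blocks are look-alikes. The fixture's y axis is at about 101°, with the stop toward +y. Now wrist-camera close-ups.

Run:
```python
from h import *
def shot(tag):
    s=sense(); p,d=camera("wrist"); cv2.imwrite(f"pics/{tag}.png",p[:,:,::-1])
    np.savez(f"pics/{tag}.npz",d=d,R=s["tcp_rot"],t=s["position"]); print(tag,s["time_s"],np.round(s["position"],4),np.round(s["joint_pos"],3))
R=down(np.radians(11))
movep([0.585,0.09,0.26],R); shot("w1")
movep([0.595,0.03,0.26],R); shot("w2")
Rb=down(np.radians(-10))
movep([0.515,-0.33,0.20],Rb); shot("w3")
movep([0.511,-0.30,0.20],Rb); shot("w4")
```

```text
w1 2.5833 [0.5849 0.0916 0.2598] [-0.627  0.354  0.524  1.758 -0.198  1.082  0.158]
w2 2.9833 [0.5952 0.0282 0.2601] [-0.532  0.363  0.544  1.75  -0.209  1.086  0.269]
w3 4.425 [ 0.5165 -0.3281  0.2   ] [-0.005  0.488  0.696  1.782 -0.366  1.004  0.662]
w4 4.725 [ 0.5123 -0.2966  0.1998] [-0.065  0.456  0.702  1.829 -0.351  0.984  0.615]
```

View pics/w1.png

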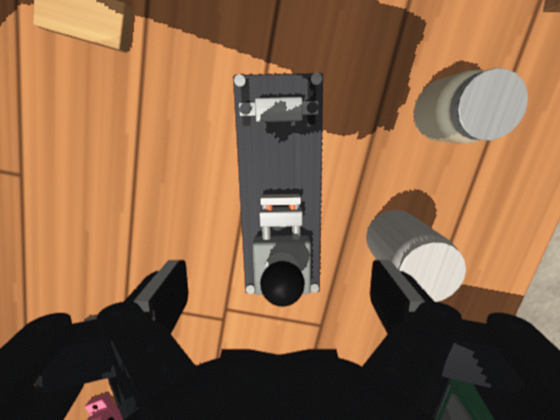

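View pics/w2.png

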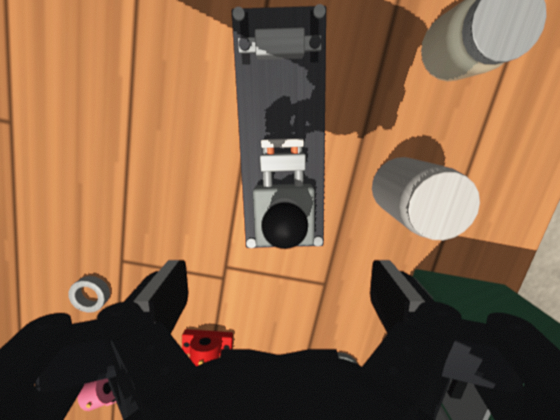

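View pics/w3.png

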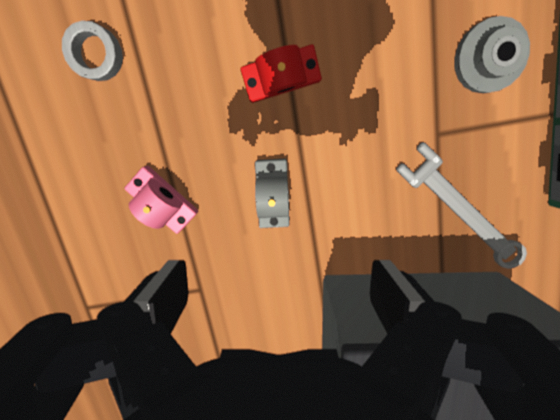

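View pics/w4.png

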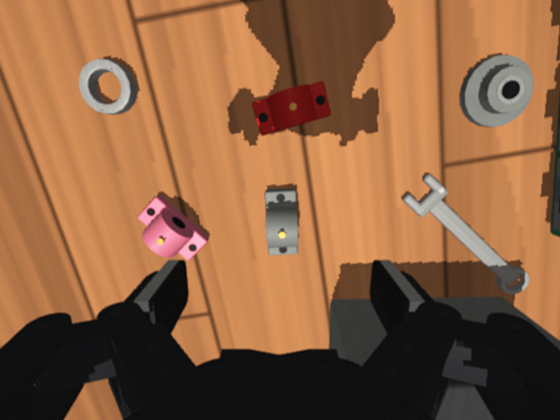

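w1 and w2 show the fixture with the pad face at w1 (281,201), the stop at (278,108) and the ball at (283,284). w3 and w4 show the grey block at (272,192) and (282,220) respectively. Now measuring.

```bash
cat >> h.py <<'E'
def load(tag):
    f=np.load(f"pics/{tag}.npz"); s=dict(tcp_rot=f["R"],position=f["t"]); K,R,t=cam_pose("wrist",s)
    return f["d"],cv2.imread(f"pics/{tag}.png"),K,R,t,cloud(f["d"],K,R,t)
E
python3 - <<'E'
from h import *
for tag in ["w3","w4"]:
    d,im,K,R,t,W=load(tag)
    bench=W[60:250,180:230]; print(tag,"bench z",np.median(bench[...,2]).round(4))
    m=(abs(W[...,0]-.512)<.06)&(abs(W[...,1]+.33)<.055)&(W[...,2]>.005)&(d>0)&(W[...,2]<.08)
    n,l,st,c=cv2.connectedComponentsWithStats(m.astype(np.uint8))
    k=1+np.argmax(st[1:,4]); P=W[l==k]; print(st[k])
    hi=P[P[:,2]>.036]; print(" dome top z",np.percentile(P[:,2],98).round(4),"dome mean",hi.mean(0).round(4),len(hi))
    print(" rect",cv2.minAreaRect(P[:,:2].astype(np.float32)))
    foot=P[(P[:,2]>.010)&(P[:,2]<.018)]; print(" footrect",cv2.minAreaRect(foot[:,:2].astype(np.float32)),np.median(foot[:,2]))
    print(" domerect",cv2.minAreaRect(P[P[:,2]>.03][:,:2].astype(np.float32)))
    b=W[285:335,330:370]; print(" box z",np.nanmax(b[...,2]).round(3),b.reshape(-1,3).min(0).round(3))
# fixture
for tag in ["w1","w2"]:
    d,im,K,R,t,W=load(tag)
    kb=(abs(W[...,0]-.606)<.04)&(abs(W[...,1])<.04)&(W[...,2]>.085)&(W[...,2]<.13)
    P=W[kb]; A=np.c_[2*P,np.ones(len(P))]; x=np.linalg.lstsq(A,(P**2).sum(1),rcond=None)[0]
    print(tag,"knob",x[:3].round(4),"r",np.sqrt(x[3]+x[:3]@x[:3]).round(4),len(P),P[:,2].max().round(4))
    m=(abs(W[...,0]-.59)<.1)&(abs(W[...,1]-.08)<.18)&(W[...,2]>.006)&(W[...,2]<.12)
    n,l,st,c=cv2.connectedComponentsWithStats(m.astype(np.uint8)); k=1+np.argmax(st[1:,4]); P=W[l==k]
    bed=P[(P[:,2]<.016)]; print(" bed z",np.median(bed[:,2]).round(4),cv2.minAreaRect(P[P[:,2]<.045][:,:2].astype(np.float32)))
E
```

```text
w3 bench z 0.0006
[ 254  158   35   70 2188]
 dome top z 0.0455 dome mean [ 0.5111 -0.3231  0.0421] 1061
 rect ((0.5109198689460754, -0.3244687616825104), (0.0699041336774826, 0.032032694667577744), 83.29965209960938)
 footrect ((0.5109221935272217, -0.32449471950531006), (0.0698607787489891, 0.03203151002526283), 83.31863403320312) 0.01449471069316835
 domerect ((0.5112931132316589, -0.3244327902793884), (0.03797473385930061, 0.030768031254410744), 81.92839050292969)
 box z 0.318 [ 0.528 -0.461  0.028]
w4 bench z 0.0006
[ 265  188   33   67 2037]
 dome top z 0.0452 dome mean [ 0.5113 -0.3225  0.042 ] 978
 rect ((0.5110036134719849, -0.32445305585861206), (0.06995786726474762, 0.03188014030456543), 83.36846923828125)
 footrect ((0.5109990239143372, -0.32449227571487427), (0.06987889856100082, 0.03188014030456543), 83.36846923828125) 0.014525208822425945
 domerect ((0.510736346244812, -0.32433226704597473), (0.038033679127693176, 0.031009633094072342), 82.01570892333984)
 box z 0.318 [ 0.524 -0.465 -0.001]
w1 knob [0.6065 0.002  0.083 ] r 0.0235 1486 0.1077
 bed z 0.0126 ((0.5887828469276428, 0.08295189589262009), (0.10018044710159302, 0.269256055355072), 12.410524368286133)
w2 knob [0.6065 0.0019 0.0829] r 0.0236 1681 0.1077
 bed z 0.0126 ((0.5888007879257202, 0.08274617046117783), (0.1002986878156662, 0.2705400884151459), 12.428897857666016)
```

```bash
cat >> h.py <<'E'
FA=np.radians(12.42); FO=np.array([0.5888,0.0829,0.])
FR=np.array([[np.cos(FA),-np.sin(FA),0],[np.sin(FA),np.cos(FA),0],[0,0,1]])
fix=lambda P:(np.asarray(P)-FO)@FR
wor=lambda p:FR@np.asarray(p,float)+FO
E
python3 - <<'E'
from h import *
print("knob fix",fix([.6065,.002,.083]).round(4),"seat",wor([0,.036,.012]).round(4))
for tag in ["w1","w2"]:
    d,im,K,R,t,W=load(tag); F=fix(W)
    # profile along y near x in [-.01,.01] and at x=+-.018
    for xs in [(-.006,.006),(-.020,-.014),(.014,.020)]:
        m=(F[...,0]>xs[0])&(F[...,0]<xs[1])&(F[...,2]>.004)&(F[...,2]<.06)&(d>0)
        P=F[m]; 
        out=[]
        for y in np.arange(-.06,.1,.002):
            q=P[(P[:,1]>=y)&(P[:,1]<y+.002)]
            if len(q): out.append("%d:%.0f"%(y*1000+1,np.median(q[:,2])*1000))
        print(tag,xs,' '.join(out))
d,im,K,R,t,W=load("w3")
for r in [240,280,300,320,340]:
    print(r,[W[r,c].round(3).tolist() for c in (325,335,345,355,365)])
E
```

```text
knob fix [-0.0001 -0.0828  0.083 ] seat [0.5811 0.1181 0.012 ]
w1 (-0.006, 0.006) -59:40 -56:41 -54:40 -52:28 -50:13 -48:12 -46:13 -44:13 -42:12 -40:14 -32:38 -30:39 -28:39 -26:39 -24:38 -22:39 -20:38 -18:39 -16:36 -14:25 -12:13 -6:36 -4:37 -2:36 0:36 1:25 3:13 5:12 7:13 9:12 11:12 13:12 15:12 17:12 19:12 21:12 23:13 25:12 27:12 29:12 31:13 33:12 35:12 37:13 39:13 41:12 43:13 45:12 47:13 49:12 51:13 53:13 55:13 57:13 59:13 61:12 63:13 65:12 67:12 69:13 71:12 73:13 75:13 77:12 79:12 81:12 83:13 85:36 87:36 89:37 91:36 93:37 95:37 97:37 99:37
w1 (-0.02, -0.014) -59:41 -56:40 -54:39 -52:36 -50:31 -48:31 -46:31 -44:31 -42:31 -40:32 -38:32 -36:31 -34:31 -32:38 -30:38 -28:39 -26:38 -24:39 -22:38 -20:39 -18:39 -16:38 -14:32 -12:30 -10:29 -8:30 -6:36 -4:37 -2:37 0:36 1:19 3:12 5:13 7:13 9:12 11:12 13:13 15:13 17:13 19:12 21:13 23:13 25:12 27:12 29:13 31:13 33:13 35:13 37:13 39:12 41:13 43:13 45:13 47:12 49:12 51:12 53:12 55:13 57:13 59:12 61:13 63:12 65:13 67:13 69:13 71:13 73:13 75:13 77:13 79:12 81:13 83:13 85:36 87:37 89:37 91:37 93:37 95:37 97:37 99:37
w1 (0.014, 0.02) -59:40 -56:40 -54:
[... 1935 characters left out ...]
 71:13 73:12 75:13 77:13 79:13 81:12 83:19 85:35 87:37 89:36 91:36 93:37 95:37 97:37 99:36
240 [[0.559, -0.388, 0.001], [0.569, -0.39, 0.002], [0.581, -0.392, -0.0], [0.591, -0.394, 0.001], [0.602, -0.396, 0.0]]
280 [[0.551, -0.429, 0.015], [0.562, -0.429, 0.018], [0.572, -0.429, 0.02], [0.583, -0.432, 0.02], [0.593, -0.433, 0.02]]
300 [[0.547, -0.446, 0.027], [0.555, -0.427, 0.059], [0.564, -0.429, 0.058], [0.573, -0.43, 0.059], [0.583, -0.431, 0.06]]
320 [[0.544, -0.467, 0.031], [0.55, -0.431, 0.083], [0.558, -0.428, 0.09], [0.566, -0.43, 0.089], [0.574, -0.43, 0.09]]
340 [[0.541, -0.491, 0.033], [0.547, -0.447, 0.088], [0.552, -0.428, 0.115], [0.56, -0.428, 0.116], [0.567, -0.429, 0.116]]
```

Block: (0.511,-0.3245), yaw 83.4°, dome top 45 mm and foot 70×32 mm, which matches the description. Ball: centre (0.6065,0.002,0.083), radius 23.6 mm, also a match.

Measured from the bed's middle, the stop face (83.5 mm) and pad face (1 mm) leave 12.5 mm of play, within the stated 8–16. The stated stop range of 71–79 mm implies the fixture origin lies about 8 mm further toward +y than the bed's middle. That would also put the knob at y = -90. I'll place the block near mid-gap, at 43 mm from the bed's middle. Picking it up now.

```bash
cat >> h.py <<'E'
def shot(tag):
    s=sense(); p,d=camera("wrist"); cv2.imwrite(f"pics/{tag}.png",p[:,:,::-1])
    np.savez(f"pics/{tag}.npz",d=d,R=s["tcp_rot"],t=s["position"]); print(tag,round(s["time_s"],2),np.round(s["position"],4),np.round(s["joint_pos"],3))
def st(n=""):
    s=sense(); print(n,"t%.2f"%s["time_s"],np.round(s["position"],4),"gap %.4f"%s["finger_gap"],"F",np.round(s["wrist_force"],1),"M",np.round(s["ft_torque"],2)); return s
E
python3 - <<'E'
from h import *
R=down(np.radians(-6.65)); c=[.511,-.3245]
movep(c+[.12],R); sleep(.15)
move_l(c+[.0345],R,feed=.12); sleep(.2); st("down")
command_gripper(.02,45); st("grip")
move_l(c+[.16],feed=.2); sleep(.1); st("lift"); shot("g1")
E
```

```text
down t6.41 [ 0.5115 -0.3248  0.0354] gap 0.0850 F [ 0.6  0.2 -0.4] M [ 0.01 -0.    0.  ]
grip t6.96 [ 0.5109 -0.3245  0.0348] gap 0.0303 F [-2.   0.4  4.6] M [0.19 0.26 0.02]
lift t7.83 [ 0.51   -0.3235  0.158 ] gap 0.0298 F [-0.7 -0.1 -4.1] M [ 0.   -0.01 -0.03]
g1 7.83 [ 0.51   -0.3235  0.158 ] [ 0.017  0.524  0.661  1.834 -0.395  0.923  0.741]
```

View pics/g1.png

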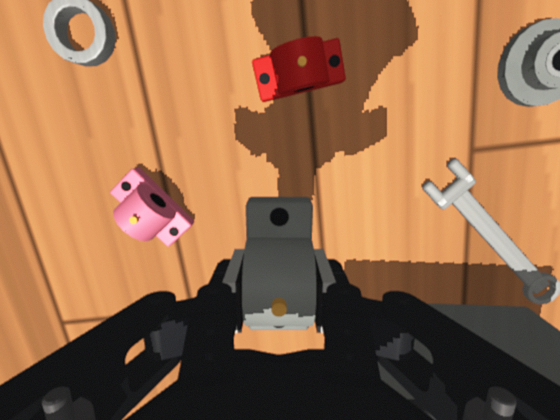

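Holding the block squarely: the gap is 30 mm and the block appears straight at (279,270). Now placing it.

Run:
```python
from h import *
R=down(FA); p=wor([0,.043,0]); print(p)
move_l([.52,-.30,.22],feed=.3)
movep([p[0],p[1],.16],R); sleep(.2); st("above"); shot("p0")
move_l([p[0],p[1],.056],R,feed=.12); sleep(.2); st("near"); shot("p1")
hit=move_l([p[0],p[1],.042],R,feed=.02,until_force=6); st("hit %s"%hit)
```

```text
[0.57955172 0.12489368 0.        ]
above t10.04 [0.5799 0.1235 0.1603] gap 0.0300 F [ 0.2 -0.2 -4.4] M [-0.01  0.03  0.02]
p0 10.04 [0.5799 0.1235 0.1603] [-0.726  0.488  0.601  1.859 -0.345  0.9    0.253]
near t11.31 [0.58   0.125  0.0568] gap 0.0299 F [ 0.1 -0.1 -3.6] M [ 0.04 -0.    0.01]
p1 11.31 [0.58   0.125  0.0568] [-0.655  0.626  0.509  1.918 -0.453  0.711  0.34 ]
hit True t11.87 [0.5795 0.1249 0.0468] gap 0.0302 F [-1.2 -0.9  4.7] M [-0.03  0.14 -0.05]
```

View pics/p1.png

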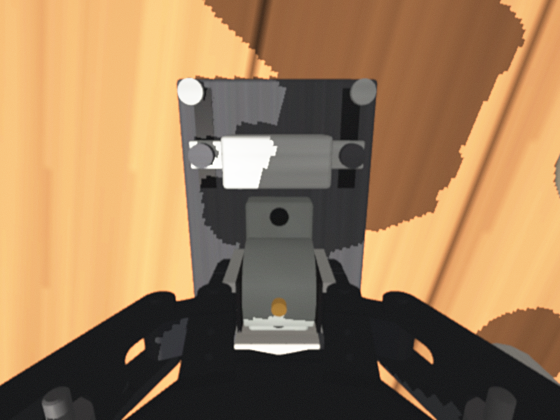

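The block is between the pad and the stop, straight with the bed, and it touched down at the predicted height. Releasing, then checking.

Run:
```python
from h import *
p=wor([0,.043,0])
command_gripper(.06,45); st("open")
move_l([p[0],p[1],.17],feed=.2)
k=wor([0,-.02,0]); movep([k[0],k[1],.20],down(FA)); sleep(.15); shot("p2")
d,im,K,R,t,W=load("p2"); F=fix(W)
m=(abs(F[...,0])<.03)&(F[...,1]>.003)&(F[...,1]<.081)&(F[...,2]>.02)&(F[...,2]<.07)&(d>0)
P=F[m]; print("block rect fix",cv2.minAreaRect(P[:,:2].astype(np.float32)),P[:,2].max())
```

```text
open t12.27 [0.5783 0.1249 0.0456] gap 0.0599 F [-1.1 -0.3 -0. ] M [-0.04 -0.04  0.06]
p2 13.57 [0.5923 0.0645 0.1986] [-0.647  0.449  0.631  1.817 -0.314  0.979  0.333]
block rect fix ((0.0004198215901851654, 0.04237952455878258), (0.031608738005161285, 0.06997324526309967), 0.3122689127922058) 0.06176661674430045
```

View pics/p2.png

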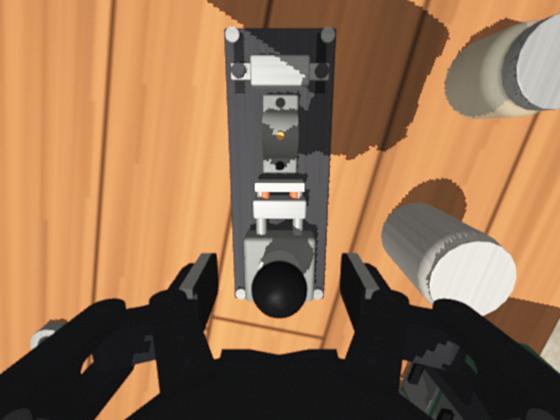

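Block is down flat, centred at 42.4 mm (bed-middle frame) and 0.3° off straight, with clearance at both ends. Before gripping the ball, I'll find from the existing depth images where the pads sit at different openings.

Run:
```python
from h import *
T=np.array(camera_params("wrist")["tool_from_camera"])
for tag in ["w1","p2","g1"]:
    f=np.load(f"pics/{tag}.npz"); d=f["d"]; K=cam_pose("wrist",dict(tcp_rot=f["R"],position=f["t"]))[0]
    X=cloud(d,K,T[:3,:3],T[:3,3])
    m=(d>0.03)&(X[...,0]<.04)&(abs(X[...,2])<.06)&(abs(X[...,1])<.02)
    P=X[m]; 
    for sgn in (-1,1):
        q=P[P[:,2]*sgn>0.0155]; print(tag,sgn,len(q),"x max",np.percentile(q[:,0],[90,97,99.5]).round(4),"z of tips",(q[q[:,0]>np.percentile(q[:,0],97)][:,2]).mean().round(4))
```

```text
w1 -1 14563 x max [-0.0129  0.0009  0.0081] z of tips -0.0434
w1 1 13771 x max [-0.0121  0.0013  0.0082] z of tips 0.0444
p2 -1 19239 x max [-0.0183  0.0032  0.0146] z of tips -0.032
p2 1 19168 x max [-0.0183  0.0033  0.0145] z of tips 0.033
g1 -1 19952 x max [-0.027  -0.0065  0.0128] z of tips -0.0217
g1 1 20550 x max [-0.026  -0.0061  0.0134] z of tips 0.0224
```

Run:
```python
from h import *
k=[.6065,.0020]
R=down(FA+np.radians(42))
command_gripper(.085,45)
movep(k+[.16],R); sleep(.1)
move_l(k+[.0865],R,feed=.12); sleep(.25); s=st("at knob"); print(np.round(s["joint_pos"],3))
command_gripper(.03,70); sleep(.15); s=st("gripped"); print(np.round(s["joint_pos"],4)); shot("k0")
```

```text
at knob t15.88 [0.607  0.002  0.0873] gap 0.0852 F [-0.5  0.7  0.1] M [0.03 0.03 0.  ]
[-0.36   0.574  0.392  1.866 -0.306  0.759  1.15 ]
gripped t16.49 [0.6062 0.0015 0.0869] gap 0.0455 F [-3.5 -1.4  5.1] M [-0.14  0.49  0.06]
[-0.3594  0.5741  0.3928  1.867  -0.3061  0.7603  1.15  ]
k0 16.49 [0.6062 0.0015 0.0869] [-0.359  0.574  0.393  1.867 -0.306  0.76   1.15 ]
```

View pics/k0.png

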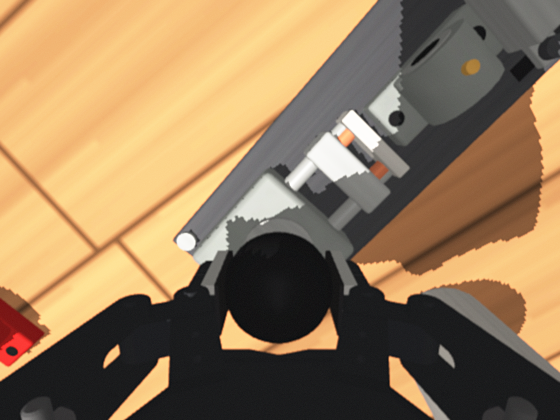

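Run:
```python
from h import *
d,im,K,R,t,W=load("k0"); 
m=np.zeros(d.shape,bool); m[235:340,232:328]=1
m&=(d>0)&(np.hypot(W[...,0]-.6065,W[...,1]-.002)<.022)&(W[...,2]>.07)&(W[...,2]<.13)
P=W[m]; A=np.c_[2*P,np.ones(len(P))]; x=np.linalg.lstsq(A,(P**2).sum(1),rcond=None)[0]
print(x[:3].round(4),np.sqrt(x[3]+x[:3]@x[:3]).round(4),"top z",P[:,2].max().round(4),np.percentile(P[:,2],98).round(4),len(P))
```

```text
[0.6064 0.0014 0.0831] 0.0232 top z 0.1077 0.1063 7794
```

The ball is gripped at its widest part and hasn't dipped: its centre still measures 83 mm. Pads are compressed a little. Turning in steps with joint 7.

```bash
cat >> h.py <<'E'
def yaw(s): z=np.array(s["tcp_rot"])[:,2]; return np.arctan2(z[1],z[0])
def turn(dq):
    q=np.array(sense()["joint_pos"]) if not hasattr(turn,"q") else turn.q
    q=q.copy(); q[6]+=dq; turn.q=q; move_joints(q); sleep(.1)
    s=st("turn"); print("   yaw %.4f j7 %.4f tau7 %.3f"%(yaw(s),s["joint_pos"][6],s["joint_efforts"][6])); return s
E
python3 - <<'E'
from h import *
s=sense(); print("yaw0",yaw(s),s["joint_efforts"][6])
for i in range(4): turn(-.1)
shot("k1")
E
```

```text
yaw0 0.9494045742377386 -0.028943965444341302
turn t16.89 [0.6063 0.0015 0.0871] gap 0.0454 F [-3.1 -0.3  4.4] M [ 0.05  0.37 -0.35]
   yaw 0.8502 j7 1.0513 tau7 0.316
turn t17.24 [0.6063 0.0015 0.0869] gap 0.0453 F [-2.7  0.4  4.6] M [ 0.02  0.33 -0.29]
   yaw 0.7512 j7 0.9521 tau7 0.301
turn t17.59 [0.6063 0.0015 0.0869] gap 0.0451 F [-2.7 -0.9  4.8] M [-0.04  0.32 -0.31]
   yaw 0.6507 j7 0.8515 tau7 0.318
turn t17.94 [0.6063 0.0015 0.0869] gap 0.0456 F [-1.6 -0.6  5. ] M [-0.02  0.36 -0.29]
   yaw 0.5510 j7 0.7518 tau7 0.318
k1 17.94 [0.6063 0.0015 0.0869] [-0.359  0.574  0.393  1.867 -0.306  0.76   0.752]
```

View pics/k1.png

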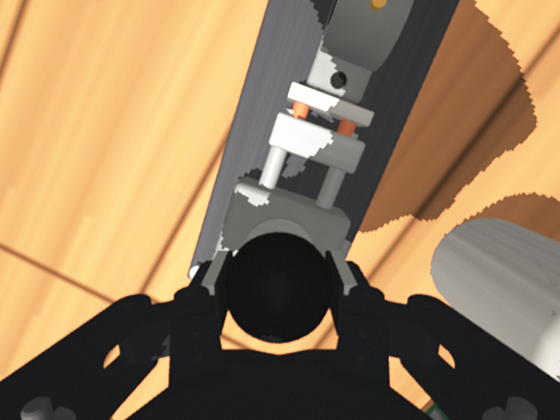

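```bash
cat >> h.py <<'E'
def meas(tag,show=False):
    d,im,K,R,t,W=load(tag); F=fix(W); out=[]
    for x0 in (-.009,-.005,0,.005,.009):  # between guide rods / strip edges; edges at half height
        m=(abs(F[...,0]-x0)<.0025)&(F[...,2]>.004)&(F[...,2]<.06)&(F[...,1]>-.048)&(F[...,1]<.06)&(d>0)
        P=F[m]; hi=P[P[:,2]>.0335]; y=np.sort(hi[:,1])
        if len(y)<10: continue
        g=np.where(np.diff(y)>.0022)[0]; st_=[y[0]]+[y[i+1] for i in g]; en=[y[i] for i in g]+[y[-1]]
        out.append(' '.join("[%.1f %.1f]"%(a*1e3,b*1e3) for a,b in zip(st_,en)))
    # block near end: foot top
    m=(abs(F[...,0])<.012)&(F[...,2]>.022)&(F[...,2]<.031)&(F[...,1]>.0)&(F[...,1]<.06)&(d>0)
    print(tag,out,"foot start %.1f"%(np.percentile(F[m][:,1],1)*1e3) if m.sum() else "")
E
python3 - <<'E'
from h import *
for t in ["w1","w2","p2","k0","k1"]: meas(t)
E
```

```text
w1 ['[-33.3 -16.0] [-7.4 -0.3]', '[-33.2 -16.2] [-7.4 -0.4]', '[-33.6 -16.2] [-7.6 -0.2]', '[-33.7 -16.3] [-7.6 0.1]', '[-33.5 -16.3] [-7.8 0.1]'] 
w2 ['[-33.6 -16.4] [-7.6 -1.1]', '[-33.8 -16.4] [-7.7 -1.2]', '[-33.9 -16.5] [-7.9 -0.3]', '[-34.2 -16.4] [-7.9 -0.4]', '[-34.2 -16.5] [-8.1 -0.5]'] 
p2 ['[-33.7 -16.2] [-8.0 -0.3] [22.6 59.2]', '[-33.6 -16.1] [-8.1 -0.3] [22.6 60.0]', '[-33.9 -16.1] [-8.1 -0.4] [22.6 60.0]', '[-33.6 -16.3] [-8.1 -0.4] [22.8 59.3]', '[-33.9 -16.3] [-7.9 -0.5] [22.8 59.3]'] foot start 7.3
k0 ['[-34.3 -16.3] [-8.4 -0.5] [22.2 59.6]', '[-34.1 -16.3] [-8.4 -0.6] [22.4 59.9]', '[-34.2 -16.3] [-8.4 -0.5] [22.3 59.6]', '[-34.3 -16.4] [-8.3 -0.5] [22.2 60.0]', '[-34.1 -16.5] [-8.3 -0.6] [22.2 59.6]'] foot start 7.4
k1 ['[-29.5 -11.6] [-3.6 4.4] [22.1 40.6]', '[-29.4 -11.6] [-3.6 4.4] [22.1 42.3]', '[-29.6 -11.5] [-3.7 4.5] [22.1 42.2]', '[-29.4 -11.6] [-3.6 4.4] [22.1 46.2]', '[-29.5 -11.6] [-3.7 4.4] [22.1 47.2]'] foot start 7.3
```

The jaw has moved 4.8 mm for 0.4 rad and the pad gap is still 8.0 mm, so there is no slip. Continuing.

Run:
```python
from h import *
turn(-.2);turn(-.2); shot("k2"); meas("k2"); turn(-.1);turn(-.1); shot("k3"); meas("k3")
```

```text
turn t18.40 [0.6064 0.0015 0.0869] gap 0.0452 F [-2.4  0.   4.6] M [ 0.04  0.32 -0.32]
   yaw 0.3524 j7 0.5535 tau7 0.316
turn t18.81 [0.6065 0.0015 0.0869] gap 0.0452 F [-1.7 -0.5  5.1] M [-0.03  0.26 -0.27]
   yaw 0.1536 j7 0.3547 tau7 0.267
k2 18.81 [0.6065 0.0015 0.0869] [-0.359  0.574  0.393  1.867 -0.307  0.76   0.355]
k2 ['[-24.8 -6.8] [0.8 8.9] [23.6 37.4]', '[-24.7 -6.7] [0.8 8.9] [23.4 37.4]', '[-24.5 -6.9] [0.7 9.0] [23.6 37.0]', '[-24.7 -6.8] [0.7 9.0] [23.7 36.8]', '[-24.5 -6.9] [0.7 8.6] [23.6 36.6]'] foot start 0.7
turn t19.21 [0.6065 0.0015 0.0869] gap 0.0455 F [-1.1 -1.   4.1] M [-0.11  0.12 -0.26]
   yaw 0.0530 j7 0.2542 tau7 0.289
turn t19.56 [0.6065 0.0014 0.087 ] gap 0.0454 F [-0.8 -0.8  5.5] M [-0.08  0.03 -0.22]
   yaw -0.0470 j7 0.1542 tau7 0.285
k3 19.56 [0.6065 0.0014 0.087 ] [-0.359  0.574  0.393  1.867 -0.307  0.76   0.154]
k3 ['[-22.2 -4.4] [3.4 11.3] [26.0 43.5]', '[-22.3 -4.4] [3.4 11.5] [26.4 42.5]', '[-22.3 -4.4] [3.3 11.3] [26.3 41.1]', '[-22.3 -4.5] [3.3 11.4] [26.4 40.1]', '[-22.3 -4.4] [3.3 11.7] [26.0 39.1]'] foot start 0.9
```

Run:
```python
from h import *
turn(-.1); shot("k4"); meas("k4"); turn(-.1); shot("k5"); meas("k5"); turn(-.1); shot("k6"); meas("k6")
```

```text
turn t19.96 [0.6066 0.0014 0.087 ] gap 0.0455 F [-1.5 -0.5  5. ] M [-0.12  0.07 -0.26]
   yaw -0.1455 j7 0.0559 tau7 0.287
k4 19.96 [0.6066 0.0014 0.087 ] [-0.359  0.574  0.393  1.867 -0.307  0.76   0.056]
k4 ['[-21.1 -3.1] [4.6 12.7] [27.5 48.6]', '[-21.1 -3.2] [4.5 12.5] [27.3 47.0]', '[-21.1 -3.1] [4.4 12.6] [27.3 45.5]', '[-21.1 -3.1] [4.5 12.6] [27.5 43.5]', '[-21.1 -3.3] [4.5 12.6] [27.4 42.6]'] foot start 0.9
turn t20.36 [0.6066 0.0014 0.087 ] gap 0.0453 F [-1.3 -0.1  4.7] M [-0.17  0.07 -0.25]
   yaw -0.2454 j7 -0.0440 tau7 0.275
k5 20.36 [0.6066 0.0014 0.087 ] [-0.359  0.574  0.393  1.867 -0.307  0.76  -0.044]
k5 ['[-20.0 -2.1] [5.2 13.5] [28.2 56.3]', '[-20.0 -2.0] [5.3 13.6] [28.0 54.2]', '[-19.9 -2.1] [5.3 13.6] [28.2 50.4]', '[-19.9 -2.0] [5.4 13.4] [28.1 48.5]', '[-20.0 -2.1] [5.4 13.5] [28.0 46.6]'] foot start 1.0
turn t20.76 [0.6066 0.0013 0.087 ] gap 0.0453 F [-1.1 -0.2  4.8] M [-0.2   0.08 -0.22]
   yaw -0.3454 j7 -0.1440 tau7 0.221
k6 20.76 [0.6066 0.0013 0.087 ] [-0.359  0.574  0.393  1.867 -0.307  0.76  -0.144]
k6 ['[-18.8 -0.8] [5.2 13.4] [28.1 59.8]', '[-18.9 -0.9] [5.3 13.4] [28.2 59.9]', '[-18.8 -1.0] [5.2 13.6] [28.1 59.9]', '[-18.8 -0.8] [5.4 13.8] [28.1 57.0]', '[-18.8 -0.8] [5.3 13.3] [28.1 54.5]'] foot start 1.1
```

View pics/k6.png

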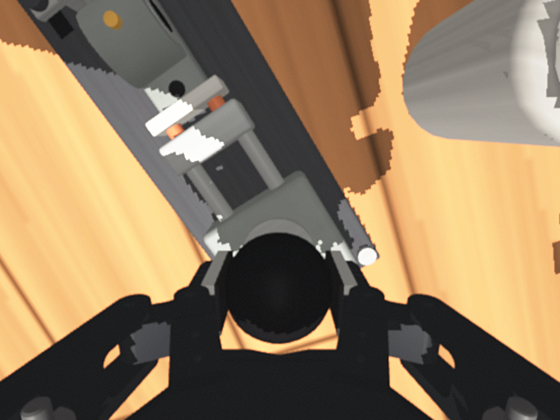

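The block is now against the stop (pad face steady at 13.5 mm) and the springs have begun compressing. The pad gap is about 6.2 mm, so roughly 7 N. About 0.18 rad more is needed.

Run:
```python
from h import *
turn(-.09); shot("k7"); meas("k7"); turn(-.09); shot("k8"); meas("k8")
```

```text
turn t21.16 [0.6066 0.0013 0.087 ] gap 0.0451 F [-0.7 -1.   4.6] M [-0.29  0.01 -0.17]
   yaw -0.4339 j7 -0.2324 tau7 0.169
k7 21.16 [0.6066 0.0013 0.087 ] [-0.359  0.574  0.393  1.867 -0.307  0.76  -0.232]
k7 ['[-17.8 0.1] [5.1 13.5] [28.2 60.0]', '[-17.9 0.2] [5.3 13.2] [28.0 59.9]', '[-17.8 0.1] [5.3 13.4] [28.1 60.0]', '[-17.9 0.1] [5.2 13.5] [28.1 59.9]', '[-17.8 0.2] [5.2 13.5] [28.3 60.0]'] foot start 2.3
turn t21.56 [0.6066 0.0013 0.087 ] gap 0.0451 F [-1.6 -1.   4.7] M [-0.27  0.02 -0.12]
   yaw -0.5239 j7 -0.3224 tau7 0.124
k8 21.56 [0.6066 0.0013 0.087 ] [-0.359  0.574  0.393  1.867 -0.307  0.76  -0.322]
k8 ['[-16.7 1.3] [5.2 13.8] [28.1 59.9]', '[-16.8 1.1] [5.3 13.5] [28.1 59.9]', '[-16.8 0.9] [5.4 13.6] [28.2 60.0]', '[-16.8 1.3] [5.3 13.6] [28.1 59.9]', '[-16.7 1.5] [5.3 13.3] [28.0 59.8]'] foot start 3.6
```

The pad gap is now 4.1 mm, i.e. about 3.9 mm compressed (roughly 14.5 N). Letting go and re-checking.

Run:
```python
from h import *
command_gripper(.085); sleep(.1); st("released"); shot("r0"); meas("r0")
move_l([.6066,.0015,.2],feed=.2)
k=wor([0,-.02,0]); movep([k[0],k[1],.20],down(FA)); sleep(.2); shot("r1"); meas("r1"); sleep(.6); shot("r2"); meas("r2")
d,im,K,R,t,W=load("r2"); F=fix(W)
m=(abs(F[...,0])<.03)&(F[...,1]>.0144)&(F[...,1]<.0825)&(F[...,2]>.02)&(F[...,2]<.08)&(d>0)
P=F[m]; print("block",cv2.minAreaRect(P[:,:2].astype(np.float32)),P[:,2].max())
f=P[(P[:,2]<.03)]; print("foot top z", [np.median(f[s][:,2]).round(4) for s in (f[:,1]<.027,f[:,1]>.07)])
p,_=camera("top"); cv2.imwrite("pics/top9.png",p[:,:,::-1])
cv2.imwrite("pics/r2crop.png",cv2.resize(im[0:320,180:400],None,fx=1.8,fy=1.8,interpolation=2))
st()
```

```text
released t22.18 [0.6065 0.0014 0.0868] gap 0.0850 F [-0.4 -0.6  0.2] M [ 0.01 -0.01  0.03]
r0 22.18 [0.6065 0.0014 0.0868] [-0.359  0.574  0.393  1.867 -0.307  0.76  -0.324]
r0 ['[-16.8 1.4] [5.4 13.6] [28.1 59.9]', '[-16.7 1.3] [5.3 13.6] [28.3 59.9]', '[-16.8 1.3] [5.3 13.4] [28.1 59.9]', '[-16.8 1.1] [5.3 13.6] [28.0 59.9]', '[-16.8 1.0] [5.2 13.6] [28.1 60.0]'] foot start 3.7
r1 23.73 [0.5931 0.062  0.1996] [-0.381  0.401  0.27   1.801 -0.126  0.957  0.155]
r1 ['[-16.2 1.6] [6.1 13.7] [28.8 59.6]', '[-16.2 1.6] [6.1 13.7] [28.8 59.6]', '[-16.2 1.5] [6.1 13.5] [28.8 59.6]', '[-16.3 1.6] [6.1 13.6] [28.8 59.6]', '[-16.3 1.6] [6.2 13.6] [28.7 59.6]'] foot start 1.4
r2 24.38 [0.5931 0.0634 0.2   ] [-0.381  0.4    0.268  1.801 -0.126  0.957  0.156]
r2 ['[-15.6 1.8] [6.6 13.9] [29.7 59.6]', '[-15.6 1.6] [6.6 13.9] [29.7 59.5]', '[-15.6 1.7] [6.7 13.8] [29.7 59.6]', '[-15.7 1.7] [6.6 13.9] [29.6 59.5]', '[-15.5 1.7] [6.7 13.9] [29.6 59.6]'] foot start 1.5
block ((0.00043320655822753906, 0.048533663153648376), (0.06790821999311447, 0.03153100609779358), 89.94957733154297) 0.06130890563841179
foot top z [np.float64(0.0266), np.float64(0.0267)]
 t24.48 [0.5931 0.0634 0.2   ] gap 0.0852 F [0.4 0.3 0.1] M [-0.02  0.02 -0.02]
```

View pics/r2crop.png

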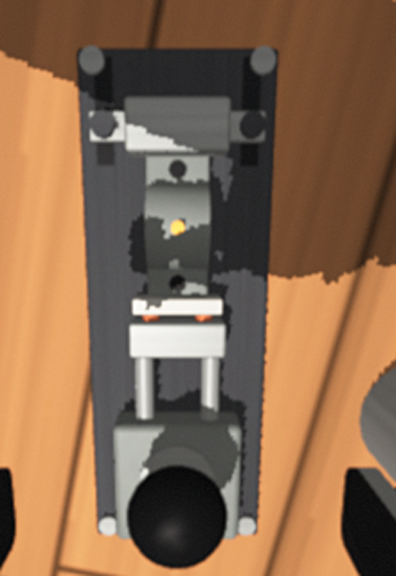

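View pics/top9.png

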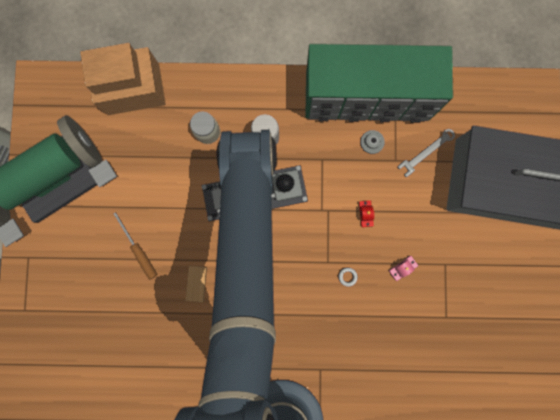

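After release the jaw hasn't moved. At this range one pixel is about 0.8 mm, so I'll take one closer look to confirm the springs' compression.

Run:
```python
from h import *
for i,(y,z) in enumerate([(-.005,.14),(.003,.135)]):
    k=wor([0,y,0]); move_l([k[0],k[1],z],down(FA),feed=.1); sleep(.3); shot(f"c{i}"); meas(f"c{i}")
im=cv2.imread("pics/c0.png"); cv2.imwrite("pics/c0crop.png",cv2.resize(im[60:340,160:400],None,fx=2,fy=2,interpolation=2))
```

```text
c0 25.55 [0.5902 0.0779 0.1406] [-0.389  0.468  0.248  1.854 -0.15   0.836  0.151]
c0 ['[-15.4 1.6] [5.8 13.9] [29.3 59.9]', '[-15.5 1.7] [5.8 13.9] [29.3 59.9]', '[-15.6 1.8] [6.0 13.9] [29.4 59.9]', '[-15.5 1.7] [6.0 13.8] [29.3 59.9]', '[-15.7 1.7] [6.1 13.8] [29.1 59.9]'] foot start 1.2
c1 26.15 [0.5882 0.0856 0.1351] [-0.401  0.474  0.246  1.86  -0.151  0.826  0.138]
c1 ['[-16.2 1.9] [6.3 13.8] [30.3 59.9]', '[-16.3 1.9] [6.1 13.7] [30.2 59.9]', '[-16.5 1.8] [6.1 13.8] [30.3 59.9]', '[-16.3 1.7] [6.2 13.7] [30.3 59.9]', '[-16.3 1.6] [6.1 13.9] [30.3 60.0]'] foot start 1.2
```

View pics/c0crop.png

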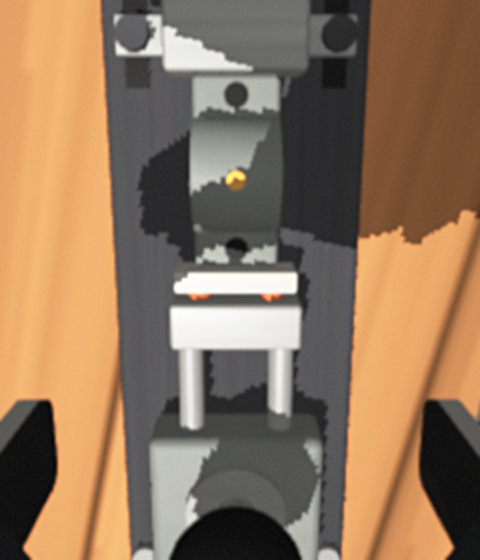

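The gap measures 4.2–4.3 mm from close up (about 14 N). The block is straight between the pad and the stop. Backing off and handing in.

Run:
```python
from h import *
p=sense()["position"]; move_l([p[0],p[1],.24],feed=.2); sleep(.3); st(); finish_job()
```

```text
t27.18 [0.5878 0.0856 0.2389] gap 0.0854 F [ 0.4 -0.4  0.8] M [ 0.01 -0.02 -0.04]
the job is handed in; nothing more can be done
```

The grey bearing block is clamped in the fixture against the end stop, and I handed the job in at about 27 s with the gripper clear. I set the block flat and straight between pad and stop, let go, then turned the ball knob about 1.47 rad clockwise in one grasp at 70 N, with no slip.

**Last checks, after release:**
- **Clamp force:** the pad gap is about 4.1–4.3 mm, against 8.0–8.2 mm unloaded. That puts the springs about half compressed, roughly 14 N, and not bottomed out.
- **Holding:** the jaw did not move when I let go of the knob. The close-up views about 3–4 s later read the same within pixel error.
- **Block:** it lies flat, with both ends of the foot at the same height, and within about 0.1° of straight.
- **Bystanders:** those visible in the last top view look unmoved. The arm hid part of the can and the bed there.

**What disagreed:**
- **Wrist torque:** it did not rise with clamping force; it fell from 0.3 to 0.12 N m. I went by the camera-measured gap instead.
- **One distant view:** it gave a gap of 4.9 mm, or 3.3–3.9 mm of compression depending on which edges I used. That is within its pixel error of about 0.8 mm.
- **Fixture origin:** it appears to lie about 8 mm off the bed's middle, so I placed the block by the measured pad and stop faces.

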